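# Child-locked medicine drawer

### The job

Open the child-locked medicine drawer of the grey steel box: push the sprung lock tab aside, keep it there while you press the button it was covering until the drawer springs out, then let go so that the tab springs back. Press gently, as the plastic lock breaks under a hard shove, and leave everything else on the cupboard as it stands.

Things in the scene. Friction and masses are not known exactly. Their poses are not given: they have to be found in the camera images.
- medbox: Grey painted steel medicine box, fixed to the cupboard top: 200 mm deep (x), 280 mm wide (y), 90 mm high. Origin: centre of its underside; its front, with the drawer, faces its -x; z up.
- lock: Child lock fixed on the box's flat top, axes parallel to the box's. Origin: on the box's top (90 mm above the cupboard top), below the back face of the tab's rib at rest, centred across. Black casing: x -28 to 28, y 40 to 86, 35 mm high. The grey tab slides along +y into it. The lock breaks if pushed with more than 40 N in any direction.
- button_place (a point): Point on the box's top under the centre of the button, 19 mm along +y from the lock's origin. Black square button, x and y -13 to 13 mm from here, under the tab; when up, its top is 10 to 26 mm above the box's top: differs each time, unreported, hidden. Pressed down 9 mm to a hard stop, 2 N at first, 7.5 N at the stop, and up to 3 N more as the finger rubs on the rib; the drawer is released at about 6 mm.
- tab_rib (a point): Top centre of the back face of the tab's upright rib: push it towards the lock's +y. 41 mm above the box's top; rib 40 mm wide (x), 4 mm thick, 10 mm tall above the hood. Hood: plate 28 to 31 mm above the box's top, 46 mm wide, 44 mm along +y from the rib, with side skirts. Behind the rib (y below 0) the box's top is clear.
- tab (a joint): Slide of the tab along the lock's +y, in m: 0 at rest (button covered), 0.032 at its stop (button wholly uncovered, just behind the rib). A spring pushes it back with 2 N at rest and 4.6 N at the stop: it returns when let go.
- drawer (a joint): How far the drawer is out, in m: 0 shut and latched, 0.07 fully out. Once released, its own spring drives it out along the box's -x to the stop; it has no handle.
- drawer_front (a point): Centre of the drawer's front face, 204 mm wide and 56 mm high, flush with the front of the box when shut.
- betel_box: Closed steel betel box, 66 x 96 x 31 mm, loose on the rear of the medicine box; origin at the centre of its underside.
- comb: Wooden comb, 34 x 130 x 6 mm, loose on the rear of the medicine box; origin at mid-length, underside.
- vase: Glass vase, 68 mm across, 115 mm high, standing on the cupboard top to the left (+y) of the box; origin at its foot.
- flashlight: Red plastic flashlight, 155 mm long, 48 mm across, lying on the cupboard top to the right (-y) of the box; origin on the underside, near mid-length.
- tumbler: Steel tumbler, 70 mm across, 100 mm high, standing behind the box; origin at its foot.
- spec_case: Black spectacle case, 60 x 155 x 36 mm, lying behind the box; origin at the centre of its underside.

How it is judged (in metres and radians):
On the way, in this order (a step that is already met when the one before it is completed fails the run):
1. the tab is pushed aside by more than 12 mm (value of joint tab above 0.012 m), for 0.1 s.
2. with the tab still held aside, the drawer is released and starts out (value of joint drawer above 0.01 m and value of joint tab above 0.006 m).
At the end, for the whole second after the job is handed in: the drawer is out by more than 60 mm and at rest, and the tab has sprung back to within 4 mm of its rest position (value of joint drawer above 0.06 m and velocity of joint drawer below 0.01 m/s and value of joint tab below 0.004 m); the robot touches nothing.
It fails at once if the robot pushes with more than 40 N on anything (the lock breaks) (contact force between any of the fingers, the arm and anything else above 40 N).
It fails at once if a bystander is moved by more than 30 mm (distance of any of betel_box, comb, vase, flashlight, tumbler, spec_case from where it was at the start of the episode above 0.03 m).
It fails at once if the vase or the tumbler is tipped by more than 0.4 rad (angle between any of vase, tumbler's own z axis and vertical above 0.4 rad).
It also fails if it takes over 35 s, if anything falls off the work surface, if the arm or the gripper's body presses on something with over 40 N, if the wrist force passes 120 N, or if a joint passes its speed limit or range.

### The arm

A 6-joint arm with a two-finger parallel gripper is mounted at the origin on the work surface. World frame = base frame: x ahead of the robot, y to its left, z up, the work surface at z = 0. Lengths are in m, angles in degrees, forces in N, time in s.
With the tool pointing down it reaches from about 0.35 to 0.875 m from the base axis. Payload 4.2 kg.
Tool frame: the origin (TCP) lies between the finger pads; the fingertips stand 25 mm ahead of it and the grasp point (between the pads) lies 6 mm ahead of it (r.tips_ahead is the distance from the TCP to the fingertips, in m); z points along the fingers, y is the direction in which the jaws open and shut (so a half turn about z gives the same grasp; the last joint's range is limited). The gripper opens to 87 mm and grips with 3 to 60 N. Pads are 19 mm wide; open, the fingers measure 117 mm over their backs; the gripper's body (75 mm by 190 mm) begins 51 mm behind the grasp point.
Start: joints at [89.989, 22.042, 0.453, 0, -68.411, -14.817], TCP at [0.16, 0.604, 0.248] pointing down, gripper open.
Joint ranges: [-179.83, 179.83], [-69.29, 118.12], [-61.27, 80.66], [-181.25, 117.63], [-171.15, -9.14], [-177.46, 177.46]. Speed limits (degrees/s): [159.86, 159.86, 180, 180, 180, 180].

### API

Orientations are given as a 3x3 rotation matrix whose columns are the frame's x, y, z axes.
In Python, from station import r, vision, finish_job gives the robot as it stands.
- The arm moves only by the shell command python3 -m jog 'ROWS'. ROWS is a JSON object of lists of equal length, an entry for each row: "rot": the turn, a rotation vector about the world's x, y, z in degrees, a list of three; "delta_pos": the shift along the world's x, y, z in mm, a list of three; "grip": the opening in per cent of the stroke, from 0 (shut) to 100 (fully open). A call has 1 to 10 rows; each row shifts and turns the commanded pose from where the row before left it; what a row does not reach is not made up. A row lasts 1/12 s, in which the tool goes at most 41.7 mm and 7.16 degrees, less where a joint would pass 70% of its speed; a pose out of reach is approached as far as the arm can. A call with a gripper value outside its range is refused whole. The fingers move at their own pace and stop on an object; the grip force is fixed at half the most. Time passes only in rows, so rows that do not move let the fingers close. It gives the time, the measured TCP pose, the force and the opening at its end, in the units of the state.
- r.sense(): the state, without advancing time (a new reading comes with each control period).
- vision.capture(name): name is "scene" or "top" or "wrist"; returns a dict with "frame" (480x640x3 uint8, red, green, blue), "K" (3x3 intrinsics, pixels), "k1" (the pictures are not rectified: a ray, as slopes to the right and down, at radius r is drawn at 1 + k1 r^2 times it, then the intrinsics apply), "xyz" and "orientation" of the camera in the world. Camera axes: x right, y up, looking along -z (the intrinsics and any distortion apply to the point x, -y, -z); pixel columns grow to the right and rows downward; lengths in m; the calibration is good to about 2 mm. A picture is of the moment at which its call begins. There is no depth.
- finish_job(): hands the job in, once; it reports no verdict.
The state is a dict: "time_s": time; "joints": joint angles; "joint_velocities": joint speeds; "effort": joint torques, N m; "tcp_pos": TCP position; "ee_rot": TCP orientation; "wrist_force": force on the tool from outside, world axes, zero at the start; "moment": the same for the moment, N m; "gripper_width": opening from 0.0 (shut) to 1.0 (fully open).
Only numpy, scipy, OpenCV 4.12 (cv2) and the standard library are available. Lean on these libraries where they do the work, as an engineer would, in place of code of your own. Each camera call takes 0.05 s, during which the arm holds its last target. There are 200 camera calls.

## Working session

There is one attempt and no reset: what is moved stays moved. The work goes in short steps, Python scripts to look and compute and a shell command to move; the robot and the scene stay as the last step left them, time stands still between calls to the robot, and variables do not carry over. Pictures are saved under pics/ and viewed, about 8 in all and at most 12, crops included, and the job is handed in when it is done.

```bash
ls; mkdir -p pics
cat > h.py <<'E'
import numpy as np, cv2
from station import r, vision
def snap(name, out):
    c=vision.capture(name); cv2.imwrite('pics/'+out+'.png',cv2.cvtColor(np.array(c['frame'],dtype=np.uint8),cv2.COLOR_RGB2BGR))
    np.savez('pics/'+out+'.npz',K=c['K'],k1=c['k1'],xyz=c['xyz'],R=c['orientation']); return c
def load(out): return np.load('pics/'+out+'.npz')
def ray(c,px):
    K=np.array(c['K']);k1=float(c['k1'])
    d=np.array([k1,0,0,0,0.])
    u=cv2.undistortPoints(np.array([[px]],float),K,d)[0,0]
    v=np.array(c['R']).reshape(3,3)@np.array([u[0],-u[1],-1.]); return np.array(c['xyz'],float),v
def onz(c,px,z):
    o,v=ray(c,px); return o+v*(z-o[2])/v[2]
def proj(c,P):
    q=np.array(c['R']).reshape(3,3).T@(np.array(P,float)-np.array(c['xyz']))
    u=np.array([q[0],-q[1]])/-q[2]; u=u*(1+float(c['k1'])*(u@u)); K=np.array(c['K'])
    return K[:2,:2]@u+K[:2,2]
E
python3 - <<'E'
from h import *
for n in("scene","top"):
    c=snap(n,n+'0');print(n,c['xyz'],c['k1'],np.round(c['orientation'],3).tolist(),np.array(c['K']).tolist())
s=r.sense();print(s['time_s'],s['tcp_pos'],s['ee_rot'],s['gripper_width'],s['wrist_force'],r.tips_ahead)
E
```

```text
pics
scene [1.5309376  0.0461633  0.78670451] 0.033407132458847716 [[-0.022, -0.595, 0.803], [1.0, -0.026, 0.008], [0.017, 0.803, 0.595]] [[549.5506734957152, 0.0, 319.6108737232562], [0.0, 549.5506734957152, 231.87989644641047], [0.0, 0.0, 1.0]]
top [0.52869647 0.0393352  0.98694798] -0.13385174028338248 [[0.009, 0.992, -0.124], [-1.0, 0.009, -0.002], [-0.0, 0.124, 0.992]] [[481.7587379905368, 0.0, 321.3157019202099], [0.0, 481.7587379905368, 237.9636748448138], [0.0, 0.0, 1.0]]
0.1 [0.15979818 0.60372691 0.2465604 ] [[ 9.66653113e-01 -2.56089058e-01 -3.90670897e-04]
 [-2.56089328e-01 -9.66651173e-01 -1.94078339e-03]
 [ 1.19370909e-04  1.97611095e-03 -9.99998040e-01]] 1.0002526762834134 [-0.07200689 -0.43687885 -0.48361718] 0.025
```

View pics/top0.png

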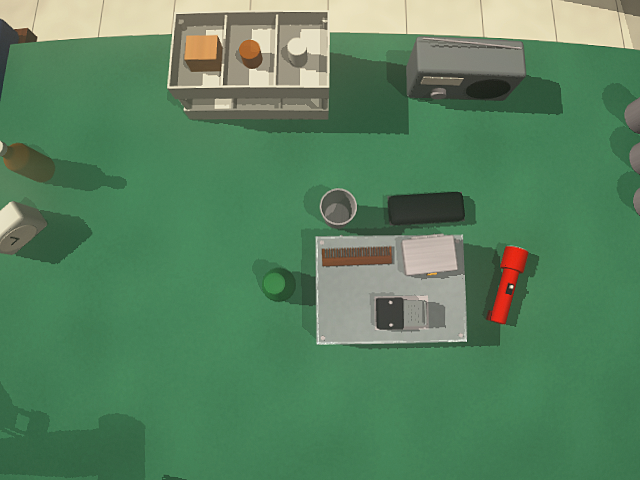

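View pics/scene0.png

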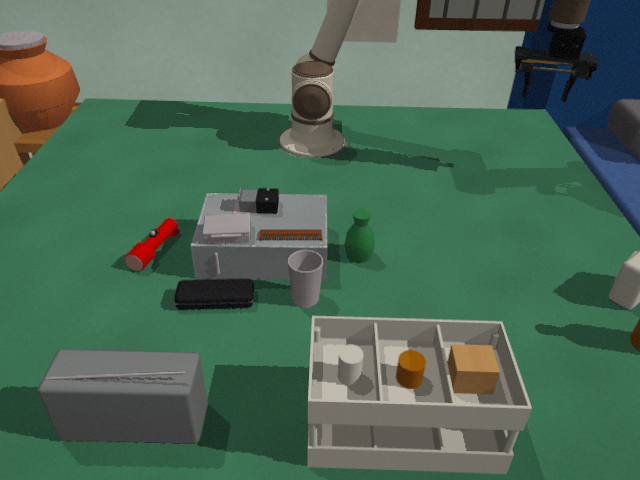

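Top view: box corners are near (317,237), (463,236), (467,342), (317,344). The black casing spans cols 376–404, the rib is near col 428, and the box is almost axis-aligned. Scene view: all the named bystanders are there, and the front of the box is clear. Next I measure the box and lock.

Run:
```python
from h import *
c=load('top0')
for p in[(317,237),(463,236),(467,342),(317,344)]:print(p,np.round(onz(c,p,.09),4))
for p in[(376,297),(404,297),(404,329),(376,329)]:print('casing',p,np.round(onz(c,p,.125),4))
for p in[(428,297),(428,329)]:print('rib',p,np.round(onz(c,p,.131),4))
im=cv2.imread('pics/top0.png')[225:355,305:480]; cv2.imwrite('pics/t0c.png',cv2.resize(im,None,fx=4.5,fy=4.5,interpolation=cv2.INTER_CUBIC))
```

```text
(317, 237) [0.6427 0.0489 0.09  ]
(463, 236) [ 0.6471 -0.2283  0.09  ]
(467, 342) [ 0.4482 -0.2322  0.09  ]
(317, 344) [0.4445 0.0469 0.09  ]
casing (376, 297) [ 0.5314 -0.0577  0.125 ]
casing (404, 297) [ 0.5316 -0.1079  0.125 ]
casing (404, 329) [ 0.4749 -0.1077  0.125 ]
casing (376, 329) [ 0.4748 -0.0577  0.125 ]
rib (428, 297) [ 0.5317 -0.15    0.131 ]
rib (428, 329) [ 0.4752 -0.1495  0.131 ]
```

View pics/t0c.png

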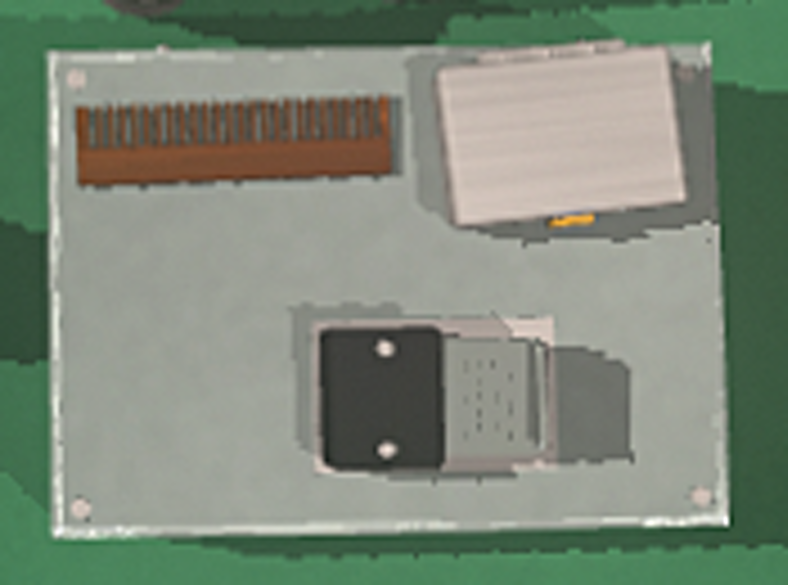

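Lock origin is about (0.503, -0.146), and the box yaw is about 0.5°. I close the gripper, line the jaws up with y, and move above a point behind the rib.

```bash
python3 -m jog '{"delta_pos":[[10,-25,5],[14,-34,0],[14,-34,0],[14,-34,0],[14,-34,0],[14,-34,0],[14,-34,0],[14,-34,0],[14,-34,0],[14,-34,0]],"rot":[[0,0,5],[0,0,5],[0,0,5],[0,0,0],[0,0,0],[0,0,0],[0,0,0],[0,0,0],[0,0,0],[0,0,0]],"grip":[0,0,0,0,0,0,0,0,0,0]}' && python3 -m jog '{"delta_pos":[[14,-34,0],[14,-34,0],[14,-34,0],[14,-34,0],[14,-34,0],[14,-34,0],[14,-34,0],[14,-34,0],[14,-34,0],[14,-34,0]],"rot":[[0,0,0],[0,0,0],[0,0,0],[0,0,0],[0,0,0],[0,0,0],[0,0,0],[0,0,0],[0,0,0],[0,0,0]],"grip":[0,0,0,0,0,0,0,0,0,0]}'
```

```text
time_s: 0.93
tcp_pos: [0.2959, 0.2712, 0.2523]
ee_rot: [[1.0, 0.004, -0.0], [0.004, -1.0, -0.0], [-0.0, 0.0, -1.0]]
wrist_force: [1.6, -0.0, 0.7]
gripper_width: 0.328
time_s: 1.77
tcp_pos: [0.4359, -0.0688, 0.2524]
ee_rot: [[1.0, 0.003, -0.0], [0.003, -1.0, 0.0], [-0.0, -0.0, -1.0]]
wrist_force: [0.5, 1.1, 0.8]
gripper_width: 0.002
```

```bash
python3 -m jog '{"delta_pos":[[14,-25,0],[14,-25,0],[13,-25,0],[13,-25,0],[13,-25,0],[0,0,-24],[0,0,-24],[0,0,-24],[0,0,0]],"rot":[[0,0,0],[0,0,0],[0,0,0],[0,0,0],[0,0,0],[0,0,0],[0,0,0],[0,0,0],[0,0,0]],"grip":[0,0,0,0,0,0,0,0,0]}'
python3 - <<'E'
from h import *
a=snap('wrist','w1');b=snap('top','t1');s=snap('scene','s1')
print(a['xyz'],np.round(a['orientation'],2).tolist())
bi=cv2.imread('pics/t1.png')[225:355,305:480]; si=cv2.imread('pics/s1.png')[150:260,170:340]
w=cv2.resize(cv2.imread('pics/w1.png'),(480,360))
A=cv2.resize(bi,(400,297));S=cv2.resize(si,(400,259))
out=np.zeros((600,800,3),np.uint8);out[:297,:400]=A;out[:259,400:]=S;out[300:,:400]=cv2.resize(cv2.imread('pics/w1.png'),(400,300))
cv2.imwrite('pics/m1.png',out)
E
```

```text
time_s: 2.52
tcp_pos: [0.4993, -0.1914, 0.1752]
ee_rot: [[1.0, 0.001, -0.011], [0.001, -1.0, 0.003], [-0.011, -0.003, -1.0]]
wrist_force: [-0.4, -0.6, -1.2]
gripper_width: 0.008
[ 0.57886793 -0.19161732  0.31120101] [[0.0, 0.96, 0.3], [-1.0, 0.0, -0.0], [-0.0, -0.3, 0.96]]
```

View pics/m1.png

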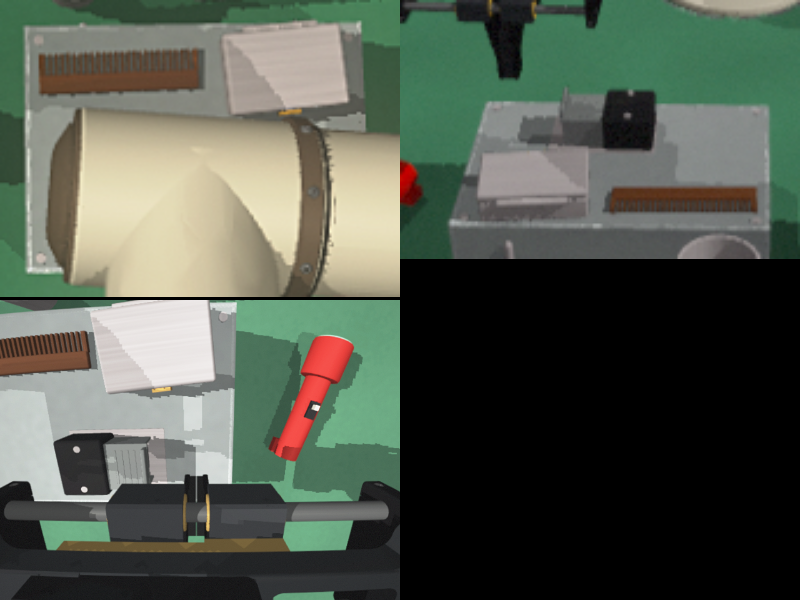

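View pics/w1.png

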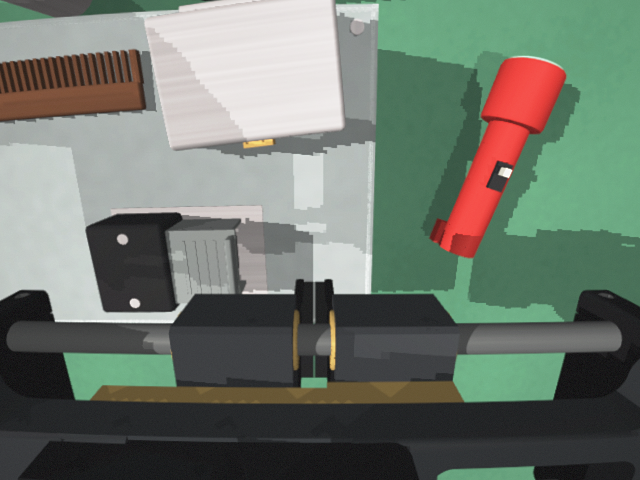

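Wrist view: the closed fingertips are at cols 296–333, row 280. The tab runs from col 168 to col 240, and the rib's back top edge is near col 240, row 220. Everything is undisturbed.

Run:
```python
from h import *
c=load('w1')
for p in[(296,281),(333,281),(304,281),(324,281)]:print('tip',p,np.round(onz(c,p,.15),4))
for p in[(240,220),(238,294)]:print('rib',p,np.round(onz(c,p,.131),4))
for p in[(182,213),(177,310),(88,226),(104,311)]:print('cas',p,np.round(onz(c,p,.125),4))
print(np.array(c['K'])[0,0],c['k1'])
print(proj(c,(.503,-.146,.131)),proj(c,(.523,-.146,.131)),proj(c,(.531,-.106,.125)),proj(c,(.531,-.06,.125)))
im=cv2.imread('pics/w1.png')[190:320,60:360];cv2.imwrite('pics/w1c.png',cv2.resize(im,None,fx=2.6,fy=2.6,interpolation=cv2.INTER_CUBIC))
```

```text
tip (296, 281) [ 0.5085 -0.1825  0.15  ]
tip (333, 281) [ 0.5085 -0.2011  0.15  ]
tip (304, 281) [ 0.5085 -0.1865  0.15  ]
tip (324, 281) [ 0.5085 -0.1966  0.15  ]
rib (240, 220) [ 0.5354 -0.152   0.131 ]
rib (238, 294) [ 0.492  -0.1482  0.131 ]
cas (182, 213) [ 0.5379 -0.1188  0.125 ]
cas (177, 310) [ 0.4783 -0.109   0.125 ]
cas (88, 226) [ 0.5306 -0.0639  0.125 ]
cas (104, 311) [ 0.477  -0.0634  0.125 ]
347.8807183939776 -0.04655436881852755
[232.8629776  276.20221605] [230.33512604 242.15848682] [160.64268305 225.16905322] [ 81.19169785 225.27887883]
```

View pics/w1c.png

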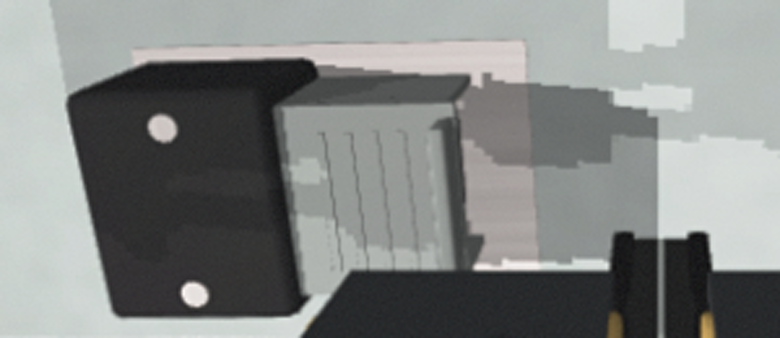

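Closed tips reach about 9.3 mm either side of the tool axis, and the rib's back face is at y≈-0.147. I lower the tips to about 34 mm above the box top, then approach the rib.

```bash
python3 -m jog '{"delta_pos":[[2,0,-13],[2,0,-13],[0,0,0],[0,10,0],[0,10,0],[0,8,0],[0,0,0],[0,0,0]],"rot":[[0,0,0],[0,0,0],[0,0,0],[0,0,0],[0,0,0],[0,0,0],[0,0,0],[0,0,0]],"grip":[0,0,0,0,0,0,0,0]}'; python3 -m jog '{"delta_pos":[[0,4,0],[0,4,0],[0,4,0],[0,4,0],[0,0,0],[0,0,0]],"rot":[[0,0,0],[0,0,0],[0,0,0],[0,0,0],[0,0,0],[0,0,0]],"grip":[0,0,0,0,0,0]}'
```

```text
time_s: 3.33
tcp_pos: [0.5073, -0.163, 0.1555]
ee_rot: [[1.0, 0.005, 0.002], [0.005, -1.0, -0.0], [0.002, 0.0, -1.0]]
wrist_force: [-0.2, -1.0, -0.4]
gripper_width: 0.007
time_s: 3.83
tcp_pos: [0.5068, -0.1479, 0.1546]
ee_rot: [[1.0, 0.003, -0.0], [0.003, -1.0, -0.0], [-0.0, 0.0, -1.0]]
wrist_force: [0.0, -2.3, 1.7]
gripper_width: 0.006
```

The commanded height was 5 mm above what I intended, so the tips barely overlap the rib. I back off, lower and try again.

```bash
python3 -m jog '{"delta_pos":[[-1,-10,0],[-1,-10,0],[-1,0,0],[0,0,-3],[0,0,-3],[0,0,0],[0,0,0],[0,0,0]],"rot":[[0,0,0],[0,0,0],[0,0,0],[0,0,0],[0,0,0],[0,0,0],[0,0,0],[0,0,0]],"grip":[0,0,0,0,0,0,0,0]}'; python3 -m jog '{"delta_pos":[[0,5,0],[0,5,0],[0,5,0],[0,5,0],[0,4,0],[0,0,0],[0,0,0],[0,0,0]],"rot":[[0,0,0],[0,0,0],[0,0,0],[0,0,0],[0,0,0],[0,0,0],[0,0,0],[0,0,0]],"grip":[0,0,0,0,0,0,0,0]}'
python3 - <<'E'
from h import *
snap('scene','s2');a=snap('wrist','w2')
si=cv2.imread('pics/s2.png')[170:230,220:300]; w=cv2.imread('pics/w2.png')[190:320,60:360]
out=np.zeros((600,800,3),np.uint8);out[:300,:400]=cv2.resize(si,(400,300),interpolation=2);out[300:560,:600]=cv2.resize(w,(600,260),interpolation=2)
cv2.imwrite('pics/m2.png',out)
E
```

```text
time_s: 4.5
tcp_pos: [0.504, -0.1676, 0.1485]
ee_rot: [[1.0, 0.003, -0.0], [0.003, -1.0, 0.0], [-0.0, -0.0, -1.0]]
wrist_force: [0.5, -0.5, -0.9]
gripper_width: 0.005
time_s: 5.17
tcp_pos: [0.5038, -0.1439, 0.1486]
ee_rot: [[1.0, 0.003, -0.0], [0.003, -1.0, -0.0], [-0.0, 0.0, -1.0]]
wrist_force: [-0.5, -3.5, -0.3]
gripper_width: 0.005
```

View pics/m2.png

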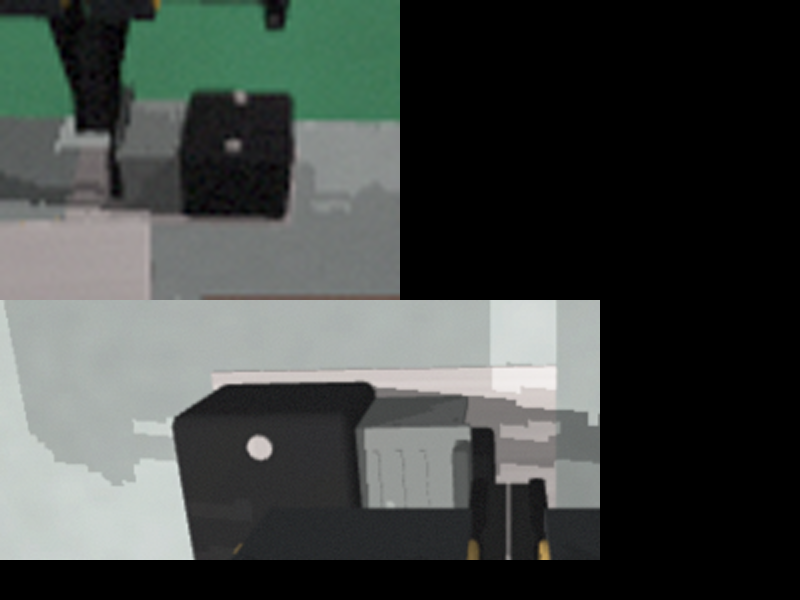

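The picture shows the finger flat against the rib's back, and the tab has moved a little way in. I keep pushing and watch the force.

```bash
python3 -m jog '{"delta_pos":[[0,4,0],[0,4,0],[0,4,0],[0,0,0],[0,0,0]],"rot":[[0,0,0],[0,0,0],[0,0,0],[0,0,0],[0,0,0]],"grip":[0,0,0,0,0]}';python3 -m jog '{"delta_pos":[[0,2,0],[0,2,0],[0,0,0],[0,0,0]],"rot":[[0,0,0],[0,0,0],[0,0,0],[0,0,0]],"grip":[0,0,0,0]}'
python3 - <<'E'
from h import *
snap('scene','s3');a=snap('wrist','w3')
si=cv2.imread('pics/s3.png')[170:230,220:300]; w=cv2.imread('pics/w3.png')[190:320,60:360]
out=np.zeros((600,800,3),np.uint8);out[:300,:400]=cv2.resize(si,(400,300),interpolation=2);out[300:560,:600]=cv2.resize(w,(600,260),interpolation=2)
cv2.imwrite('pics/m3.png',out)
E
```

```text
time_s: 5.68
tcp_pos: [0.5036, -0.1316, 0.1486]
ee_rot: [[1.0, 0.004, -0.001], [0.004, -1.0, -0.0], [-0.001, 0.0, -1.0]]
wrist_force: [-2.4, -3.2, 2.3]
gripper_width: 0.011
time_s: 6.02
tcp_pos: [0.5037, -0.1278, 0.1485]
ee_rot: [[1.0, 0.003, -0.001], [0.003, -1.0, 0.0], [-0.001, -0.0, -1.0]]
wrist_force: [-1.7, -4.4, 1.9]
gripper_width: 0.002
```

View pics/m3.png

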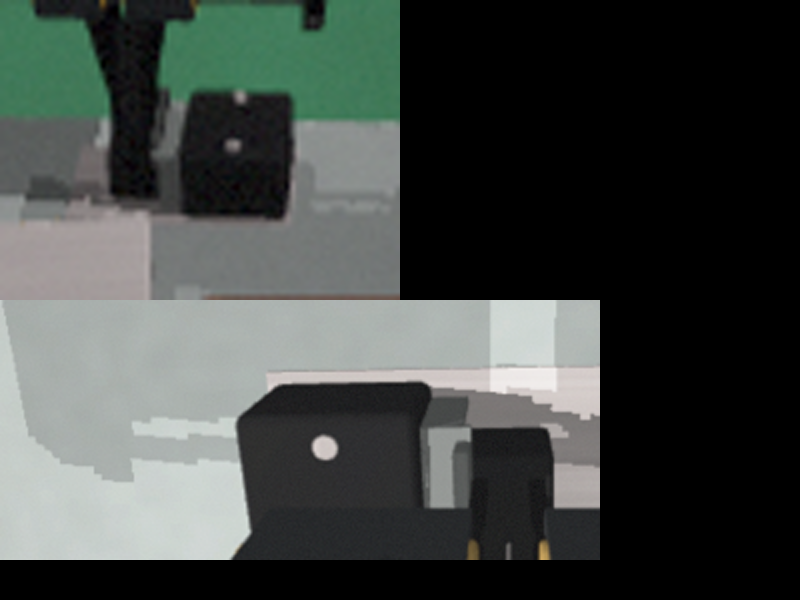

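The black button is now uncovered under the finger: right of the rib, its edge is at col ~550 of the crop. The force is about 4.4 N, in line with the spring. I push 1 mm more, then press down in small steps.

```bash
python3 -m jog '{"delta_pos":[[0,1,0],[0,0,-3],[0,0,-3],[0,0,0],[0,0,0]],"rot":[[0,0,0],[0,0,0],[0,0,0],[0,0,0],[0,0,0]],"grip":[0,0,0,0,0]}'|sed -n '2p;4p'
python3 -m jog '{"delta_pos":[[0,0,-2],[0,0,0],[0,0,0]],"rot":[[0,0,0],[0,0,0],[0,0,0]],"grip":[0,0,0]}'|sed -n '2p;4p'
python3 -m jog '{"delta_pos":[[0,0,-2],[0,0,0],[0,0,0]],"rot":[[0,0,0],[0,0,0],[0,0,0]],"grip":[0,0,0]}'|sed -n '2p;4p'
python3 -m jog '{"delta_pos":[[0,0,-2],[0,0,0],[0,0,0]],"rot":[[0,0,0],[0,0,0],[0,0,0]],"grip":[0,0,0]}'|sed -n '2p;4p'
```

```text
tcp_pos: [0.505, -0.1268, 0.1425]
wrist_force: [2.6, -4.8, -1.4]
tcp_pos: [0.5049, -0.1268, 0.1408]
wrist_force: [2.4, -4.4, 1.8]
tcp_pos: [0.5048, -0.1268, 0.1392]
wrist_force: [2.9, -4.4, 4.2]
tcp_pos: [0.5048, -0.1268, 0.1373]
wrist_force: [1.7, -4.5, 5.9]
```

Contact came at TCP z≈0.141. Release should be near 0.135 and the hard stop near 0.132.

```bash
python3 -m jog '{"delta_pos":[[0,0,-2],[0,0,0],[0,0,0]],"rot":[[0,0,0],[0,0,0],[0,0,0]],"grip":[0,0,0]}'|sed -n '2p;4p'
python3 -m jog '{"delta_pos":[[0,0,-1],[0,0,0],[0,0,0]],"rot":[[0,0,0],[0,0,0],[0,0,0]],"grip":[0,0,0]}'|sed -n '2p;4p'
python3 - <<'E'
from h import *
snap('top','t4');snap('scene','s4')
c=load('top0');print(proj(c,(.445,-.09,.05)),proj(c,(.375,-.09,.05)))
A=cv2.imread('pics/t0c.png')
a=cv2.imread('pics/t4.png')[300:420,290:490];
cv2.imwrite('pics/m4.png',cv2.resize(a,(800,480),interpolation=2))
E
```

```text
tcp_pos: [0.5048, -0.1268, 0.1355]
wrist_force: [1.4, -3.7, 6.4]
tcp_pos: [0.5049, -0.1268, 0.1348]
wrist_force: [0.7, -2.9, 6.5]
[388.33147654 342.1460147 ] [388.27282531 378.78827953]
```

View pics/m4.png

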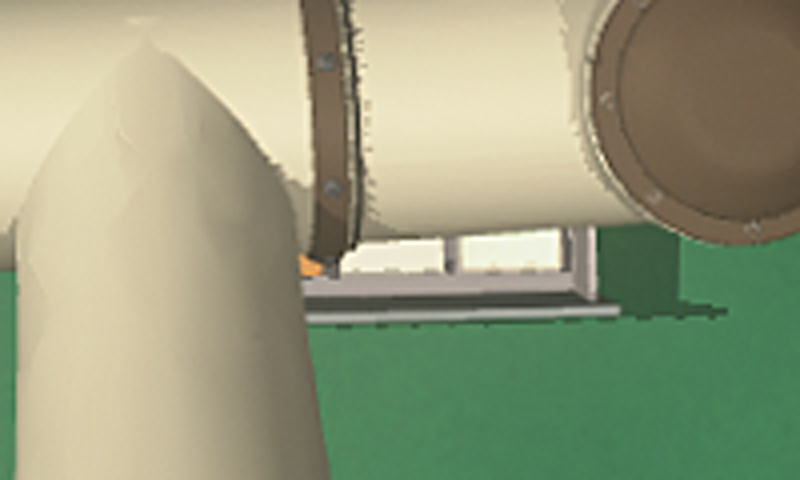

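The drawer is out: its front edge is at row ~379, which matches the 70 mm prediction of 378.8. I lift off the button, let the tab return, and retreat.

```bash
python3 -m jog '{"delta_pos":[[0,0,4],[0,0,4],[0,0,4],[0,-6,0],[0,-8,0],[0,-10,0],[0,-12,0],[0,-12,0],[0,0,15],[0,0,25]],"rot":[[0,0,0],[0,0,0],[0,0,0],[0,0,0],[0,0,0],[0,0,0],[0,0,0],[0,0,0],[0,0,0],[0,0,0]],"grip":[0,0,0,0,0,0,0,0,0,0]}'
python3 -m jog '{"delta_pos":[[0,-10,35],[0,-30,25],[0,-35,10],[0,-38,0],[0,-38,0],[0,-38,0],[0,-38,0],[0,-20,0],[0,0,0],[0,0,0]],"rot":[[0,0,0],[0,0,0],[0,0,0],[0,0,0],[0,0,0],[0,0,0],[0,0,0],[0,0,0],[0,0,0],[0,0,0]],"grip":[0,0,0,0,0,0,0,0,0,0]}'
python3 - <<'E'
from h import *
snap('top','t5')
cv2.imwrite('pics/m5.png',cv2.resize(cv2.imread('pics/t5.png')[180:400,240:540],(800,587),interpolation=2))
E
```

```text
time_s: 8.72
tcp_pos: [0.5018, -0.1757, 0.1828]
ee_rot: [[1.0, 0.0, -0.007], [0.0, -1.0, 0.002], [-0.007, -0.002, -1.0]]
wrist_force: [0.6, 0.2, -0.5]
gripper_width: 0.005
time_s: 9.55
tcp_pos: [0.503, -0.4234, 0.254]
ee_rot: [[1.0, -0.0, -0.001], [-0.0, -1.0, 0.002], [-0.001, -0.002, -1.0]]
wrist_force: [-0.4, -0.1, -0.7]
gripper_width: 0.005
```

View pics/m5.png

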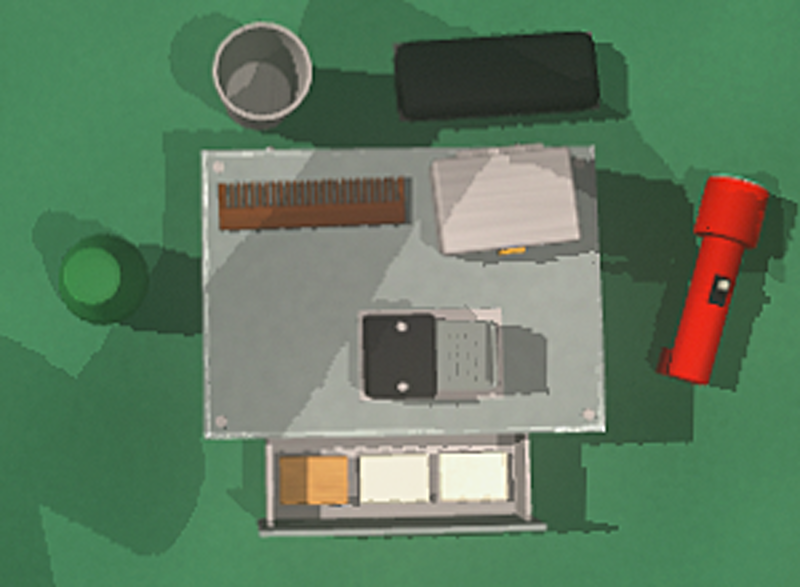

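The drawer is fully out. The rib is back at col ≈427, its starting column. The bystanders look unmoved and the robot is clear.

```bash
python3 -c "from station import finish_job; print(finish_job())"
```

```text
the job is handed in; nothing more can be done
None
```

The drawer is open, the tab has sprung back, and the job is handed in. The arm's clock read about 9.6 s of the 35 s allowed, and no verdict is reported.

**How it went:** With the gripper closed, I pushed the tab aside by roughly 28 mm and held it there with about 4.5 N. I then pressed the button in small steps, with about 6.5 N at most in the readings. The drawer sprang out, and I lifted off, let the tab return and moved the arm clear.

**Last checks, from the top camera:**
- **Drawer:** its front edge was at row 379 while I held the button, against 378.8 predicted for 70 mm out. It is still out in the final picture.
- **Tab:** the rib is back at column 427, where it started (about 426.5).
- **Bystanders:** all look unmoved by eye; I did not measure them.
- **Robot:** it touches nothing, and the wrist force is below 1 N.

**One thing to note:** my first push was 5 mm too high and barely caught the rib. I backed off before using any real force, lowered the fingers and tried again. None of the final checks failed or disagreed.

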